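# Latch the camera mast's foot and raise the mast to its second stop

### The arm

A 6-joint arm with a two-finger parallel gripper is mounted at the origin on the work surface. World frame = base frame: x ahead of the robot, y to its left, z up, the work surface at z = 0. Lengths are in mm, angles in rad, forces in N, time in s.
With the tool pointing down it reaches from about 375 to 925 mm from the base axis. Payload 5.7 kg.
Tool frame: the origin (TCP) lies on the centre line of the jaws, within the pads' length; the fingertips stand env.tcp_to_tips ahead of it and the grasp point (between the pads) lies 6 mm ahead of it (env.tcp_to_tips is the distance from the TCP to the fingertips, in mm); x points along the fingers, z is the direction in which the jaws open and shut, and the axes are right-handed (so a half turn about x gives the same grasp; the last joint's range is limited). The gripper opens to 88 mm and grips with 3 to 60 N. Pads are 20 mm wide; open, the fingers measure 115 mm over their backs; the gripper's body (75 mm by 178 mm) begins 61 mm behind the grasp point.
Start: joints at [1.078, 0.359, 1.51, -0, 1.272, -0.115], TCP at [221.316, 557.657, 226.523] pointing down, gripper open.
Joint ranges: [-2.97, 2.97], [-1.01, 2.36], [0.21, 2.38], [-0.96, 4.11], [0.2, 2.71], [-2.98, 2.98]. Speed limits (rad/s): [2.39, 2.39, 3.14, 3.14, 3.14, 3.14].

### API

Orientations are given as a 3x3 rotation matrix whose columns are the frame's x, y, z axes.
In Python, from station import env gives the robot as it stands.
- The arm moves only by the shell command python3 -m inch 'ROWS' [OPENING]. ROWS is JSON, a list of rows, each a list of 4 numbers: the shift along the tool's x, y, z in mm, then the turn about the tool's x in rad. In form: [[tx, ty, tz, spin], ...]. A call has 1 to 10 rows; each row is the pose to reach, as a shift and turn from the pose commanded when the call began, along the tool's axes at that moment; what a row does not reach only later rows make up. A row lasts 1/8 s, in which the tool goes at most 62.5 mm and 10.7 degrees, less where a joint would pass 70% of its speed; a pose out of reach is approached as far as the arm can. A call with a gripper value outside its range is refused whole. OPENING is the closure, from 0 (fully open) to 1 (shut), set as the call begins (- or left out, the last holds). The fingers move at their own pace and stop on an object; the grip force is fixed at half the most. Time passes only in rows, so rows that repeat a pose let the fingers close. It gives the time, the measured TCP pose, the force and the opening at its end, in the units of the state.
- env.read_state(): the state, without advancing time (a new reading comes with each control period).
- env.get_image(name): name is "scene" or "side" or "wrist"; returns the picture (400x640x3 uint8, red, green, blue); there is no depth.
- env.camera_params(name): a dict with "fov_y" (degrees; the focal length in pixels is half the picture's height over the tangent of half this angle, whatever the lens; pixels are square), "cx", "cy" (the principal point, pixels), "R" (3x3) and "t" (3): a world point X has camera coordinates R X + t. Camera axes: x right, y down, z forward; pixel columns grow to the right and rows downward; lengths in mm; the calibration is good to about 2 mm. The wrist camera is an equidistant fisheye: a pixel r from the principal point sees the ray r / f radians off the axis. A picture is of the moment at which its call begins: read the wrist's pose just before it. camera_params takes no time and is no camera call; for the wrist camera it gives the pose at the moment of the call.
- env.close_job(): hands the job in, once; it reports no verdict.
The state is a dict: "t": time; "joints": joint angles; "joint_vel": joint speeds; "joint_torque": joint torques, N m; "position": TCP position; "tool_rot": TCP orientation; "force": force on the tool from outside, world axes, zero at the start; "torque": the same for the moment, N m; "grip_width": finger opening in mm.
Only numpy, scipy, OpenCV 4.12 (cv2) and the standard library are available. Lean on these libraries where they do the work, as an engineer would, in place of code of your own. Each camera call takes 0.05 s, during which the arm holds its last target.

### The job

Swing the flat hold-down bar shut until it rests fully home in its catch, so that it keeps the foot of the camera mast down in its base; only then squeeze the release button on the mast's grip block fully in and pull the block straight up, past the first stop, until the second stop, with both telescope sections fully out. The mast is sprung and sinks back if let go, so finish while still gripping the block and holding it fully up. Do not knock or shift the other loose things on the table, and do not pull the mast's foot up out of its base.

Things in the scene. Friction and masses are not known exactly. Their poses are not given: they have to be found in the camera images.
- base: Aluminium base plate, 110 (x) x 130 (y) x 6 mm thick, screwed to the table. Origin on the table under its centre, which is also the axis of the upright mast. In its own frame the latch hinge is at x -28, y +53 mm; the catch (a small dark steel bracket, open towards -x, roof 31 mm above the table) at x -27, y -54 mm.
- latch_hinge (a point): Pivot of the hold-down bar on its vertical axis, at the underside of the bar, 18 mm above the table.
- latch_peg (a point): Point on the bar's upright black peg, 58 mm above the table. The peg is round, 14 mm in diameter, stands near the bar's free end 143 mm from the hinge axis, and reaches from 24 to 80 mm above the table: take or push it here. The bar itself is flat steel, 150 x 13 x 6 mm, lying level 18 mm above the table.
- latch (a joint): Angle of the hold-down bar (rad): 0 = closed, resting against the end of its catch and lying over the mast's foot along the base's -y direction; it grows as the bar is open, swung towards the base's -x side (clockwise seen from above), up to 1.35. Light friction (about 1 N at the peg); it stays where it is left.
- mast_foot (a point): Underside centre of the mast's foot, a dark steel plate 72 x 60 x 10 mm lying loose between guides on the base plate, 6 mm above the table when seated. Outer black tube 28 mm in diameter stands on it up to 134 mm above the table. A small steel keeper sticks out of the tube 39 mm towards the base's +x, 104 to 132 mm above the table.
- mast (a joint): How far the foot is lifted out of the base (m): 0 = seated, positive up. With the latch open a hard pull lifts the foot; with the latch closed it can rise 2 mm only.
- head_grip (a point): Centre of the grip block on top of the mast, 178 mm above the table when the mast is down; rises with the mast. The block is 36 (x) x 26 (y) x 36 mm high, axes those of the base (top at 196 mm); grip it across its x faces, one finger on the button. A black camera, 34 x 30 x 30 mm with a lens, sits beside it at y +32 to +72 mm of its frame, top at 183 mm.
- button_face (a point): Centre of the outer face of the release button (20 mm wide, 30 mm high) on the block's +x face, standing 8.5 mm proud of it; moves with button and block.
- release (a joint): Travel of the release button (m): 0 = out, 0.008 = fully in (almost flush with the block), pressed along the base's -x; spring about 2 to 5 N. The mast is locked down until it is about 6 mm in; squeezing it between the fingers together with the opposite face of the block unlocks it.
- upper_section (a joint): Extension of the thin upper section, which carries the grip block (m): 0 = in, 0.055 = its stop. Comes out first; needs about 7 N.
- lower_section (a joint): Extension of the thicker lower section (m): 0 = in, 0.055 = its stop. Comes out after the upper one has met its stop (the first stop); needs about 12 N. Both out (the second stop) = the block raised by 110 mm. Springs pull both sections back when let go.
- head: The grip block with camera and button, a rigid part of the upper section. Its origin lies on the mast's axis, 172 mm below the block's centre; axes those of the base.
- nozzle: Loose brass nozzle, 32 mm across, 38 mm high, standing behind the mast; leave alone. Origin under its centre.
- coupler: Loose aluminium ring, 44 mm across, 22 mm high, behind the mast; leave alone. Origin under its centre.
- sample: Loose white printed block, 55 x 40 x 18 mm, left of the base; leave alone. Origin under its centre.
- jar: Loose jar, 60 mm across, 85 mm high, right of the base; leave alone. Origin under its centre.
- cup: Loose steel cup, 72 mm across, 80 mm high, far right; leave alone. Origin under its centre.
- brush: Loose brush lying right, nearer the robot; leave alone. Origin under its middle.
- scraper: Loose scraper lying left, nearer the robot; leave alone. Origin under its middle.

How it is judged:
By the outcome, as a careful person would: the job done as asked, in the order asked, and still so for the second after the job is handed in, while the arm keeps its last pose, push and grip.
It also fails if it takes over 48 s, if anything falls off the work surface, if the arm or the gripper's body presses on something with over 40 N, if the wrist force passes 120 N, or if a joint passes its speed limit or range.

## Working session

There is one attempt and no reset: what is moved stays moved. The work goes in short steps, Python scripts to look and compute and a shell command to move; the robot and the scene stay as the last step left them, time stands still between calls to the robot, and variables do not carry over. Pictures are saved under pics/ and viewed, and the job is handed in when it is done.

```bash
ls; mkdir -p pics
cat > h.py <<'E'
import numpy as np, cv2
from station import env
def snap(n,f):
    p=env.camera_params(n); im=env.get_image(n)
    cv2.imwrite(f'pics/{f}.png',im[:,:,::-1]); 
    np.savez(f'pics/{f}.npz',**{k:np.array(v) for k,v in p.items()})
    return im,p
def ray(p,u,v,fish=False):
    f=200/np.tan(np.radians(float(p['fov_y']))/2)
    x,y=(u-p['cx']),(v-p['cy'])
    if fish:
        r=np.hypot(x,y);th=r/f;d=np.array([np.sin(th)*x/max(r,1e-9),np.sin(th)*y/max(r,1e-9),np.cos(th)])
    else: d=np.array([x/f,y/f,1.])
    R=np.array(p['R']);t=np.array(p['t'])
    d=R.T@d; return -R.T@t, d/np.linalg.norm(d)
def onz(p,u,v,z,fish=False):
    o,d=ray(p,u,v,fish); return o+d*(z-o[2])/d[2]
def tri(rs):
    A=np.zeros((3,3));b=np.zeros(3)
    for o,d in rs:
        M=np.eye(3)-np.outer(d,d);A+=M;b+=M@o
    X=np.linalg.solve(A,b); return X,[np.linalg.norm((np.eye(3)-np.outer(d,d))@(X-o)) for o,d in rs]
def proj(p,X,fish=False):
    f=200/np.tan(np.radians(float(p['fov_y']))/2)
    c=np.array(p['R'])@np.array(X)+np.array(p['t'])
    if fish:
        r=np.hypot(c[0],c[1]);th=np.arctan2(r,c[2]);return p['cx']+f*th*c[0]/r,p['cy']+f*th*c[1]/r
    return p['cx']+f*c[0]/c[2],p['cy']+f*c[1]/c[2]
E
python3 - <<'E'
from h import *
np.set_printoptions(precision=3,suppress=True)
print(env.tcp_to_tips)
s=env.read_state();print(s)
for n in ['scene','side','wrist']:
    im,p=snap(n,n+'0'); print(n,p['fov_y'],p['cx'],p['cy'],(-np.array(p['R']).T@p['t']))
E
```

```text
pics
25.0
{'t': 0.0, 'joints': array([ 1.078,  0.359,  1.511,  0.   ,  1.273, -0.115]), 'joint_vel': array([ 0.001,  0.001,  0.003, -0.   , -0.001, -0.   ]), 'joint_torque': array([ -0.001, -51.536, -27.071,   0.067,   0.035,  -0.   ]), 'position': array([221.009, 557.068, 225.714]), 'tool_rot': array([[-0.001, -0.929,  0.369],
       [-0.002,  0.369,  0.929],
       [-1.   ,  0.   , -0.002]]), 'force': array([ 0.377, -0.718,  0.21 ]), 'torque': array([0.028, 0.032, 0.036]), 'grip_width': 87.81866398405799}
scene 51.195111106226584 318.9937279692837 202.04296483774237 [1379.06  -170.117  800.306]
side 46.494748098268914 317.5914499023888 203.87441049955274 [ 248.402 1036.228  866.025]
wrist 65.70646984690485 322.81081785552993 199.86977346014078 [152.961 583.956 384.403]
```

View pics/scene0.png

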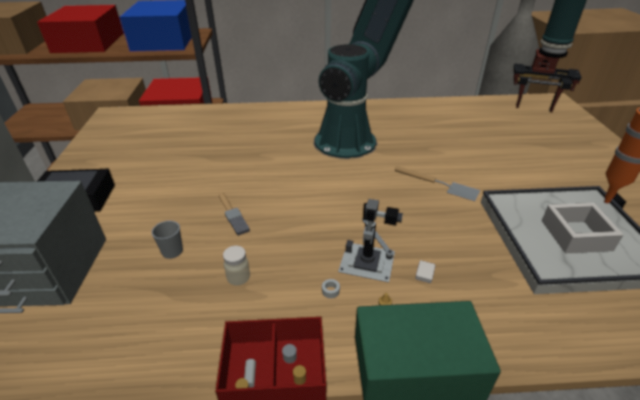

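View pics/side0.png

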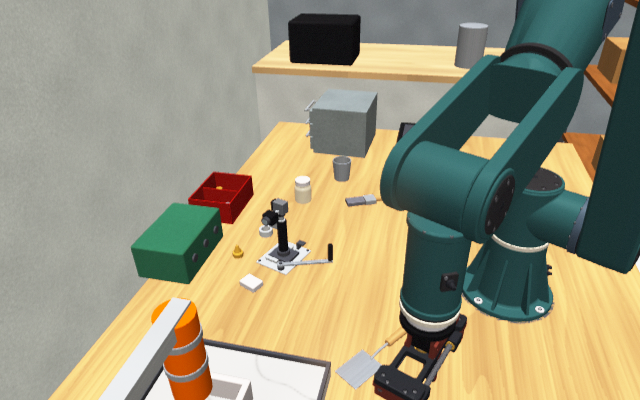

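View pics/wrist0.png

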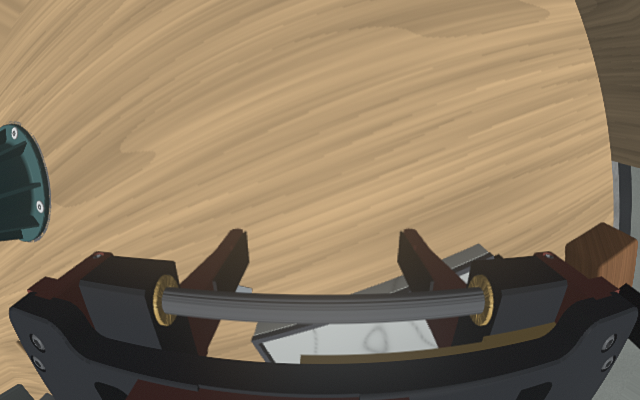

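The scene camera shows the base plate at about (367,262) with the mast head at (370,212). The side camera shows the plate at (283,258), the peg at (330,252) and the head at (279,207). The wrist camera does not see the mast yet, so I'll enlarge both views.

Run:
```python
import cv2
a=cv2.imread('pics/scene0.png')[185:310,310:450];b=cv2.imread('pics/side0.png')[190:300,225:350]
cv2.imwrite('pics/sc_z.png',cv2.resize(a,None,fx=4.7,fy=4.7,interpolation=cv2.INTER_CUBIC));cv2.imwrite('pics/si_z.png',cv2.resize(b,None,fx=5,fy=5,interpolation=cv2.INTER_CUBIC))
```

```text
(no output)
```

View pics/sc_z.png

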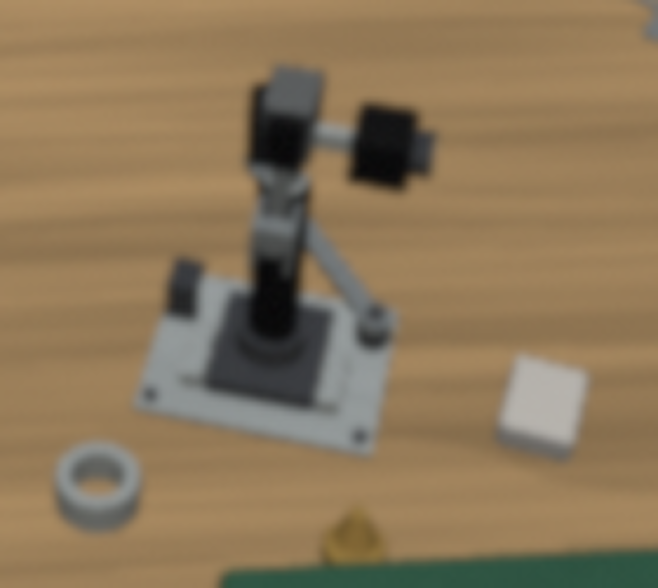

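View pics/si_z.png

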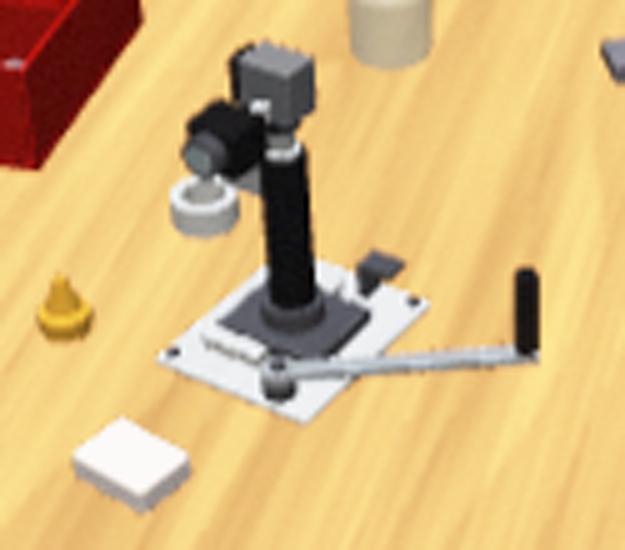

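Run:
```python
from h import *
np.set_printoptions(precision=1,suppress=True)
S=dict(np.load('pics/scene0.npz'));D=dict(np.load('pics/side0.npz'))
sc=lambda x,y:(310+x/4.7,185+y/4.7)
si=lambda x,y:(225+x/5,190+y/5)
print('scene corners z6')
for q in [(135,408),(372,452),(395,312),(172,272)]: print(onz(S,*sc(*q),6))
print('side corners z6')
for q in [(160,357),(303,422),(428,302)]: print(onz(D,*si(*q),6))
def T(n,a,b): X,r=tri([ray(S,*sc(*a)),ray(D,*si(*b))]);print(n,X,r)
T('blocktop corner +y-x... ',(325,72),(315,65))
T('hinge top',(376,312),(278,368))
T('far corner',(372,452),(160,357))
T('left corner(+y-x)',(395,312),(303,422))
print('peg side z80 top,z24 bottom',onz(D,*si(527,270),80),onz(D,*si(528,352),24))
print('peg at 58?',onz(D,*si(527,302),58))
for n,q,z in [('jar',None,0)]: pass
```

```text
scene corners z6
[663.1 -83.8   6. ]
[701.6  37.7   6. ]
[600.2  70.1   6. ]
[559.7 -52.4   6. ]
side corners z6
[693.3  37.1   6. ]
[593.8  75.    6. ]
[552.4 -47.8   6. ]
blocktop corner +y-x...  [603.3   8.1 193.9] [np.float64(9.264699164484142), np.float64(9.264699164484384)]
hinge top [615.2  53.8  23.4] [np.float64(1.253525879355915), np.float64(1.2535258793559594)]
far corner [696.2  36.9   3.1] [np.float64(2.8966336856662873), np.float64(2.8966336856661083)]
left corner(+y-x) [595.6  71.1   2. ] [np.float64(0.5391457586927668), np.float64(0.5391457586929211)]
peg side z80 top,z24 bottom [479.1   5.   80. ] [478.    8.2  24. ]
peg at 58? [479.    5.8  58. ]
```

```bash
python3 -m inch '[[-20,-25,-20,-0.1],[-50,-70,-58,-0.24],[-75,-115,-96,-0.38],[-75,-165,-138,-0.54],[-75,-215,-180,-0.7],[-75,-265,-222,-0.86],[-75,-315,-264,-1.0],[-75,-365,-306,-1.14],[-75,-410,-344,-1.26],[-75,-450,-377,-1.34]]' 0
python3 - <<'E'
from h import *
np.set_printoptions(precision=3,suppress=True)
im,p=snap('wrist','w1'); s=env.read_state();print(s['t'],s['position'],s['tool_rot'],s['joints'],-np.array(p['R']).T@p['t'])
E
```

```text
t: 1.4
position: [491.3, 57.2, 301.5]
tool_rot: [[0.0, -0.569, -0.822], [0.0, -0.822, 0.569], [-1.0, -0.0, -0.0]]
force: [0.7, 1.0, -0.8]
grip_width: 88.1
1.45 [495.411  50.585 301.571] [[ 0.003 -0.569 -0.822]
 [-0.006 -0.822  0.569]
 [-1.     0.003 -0.006]] [-0.033  0.144  1.617 -0.006  1.377 -2.568] [449.554  -3.756 460.114]
```

View pics/w1.png

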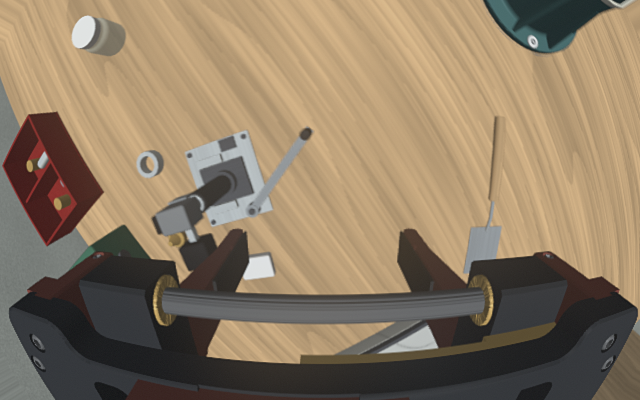

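The wrist picture shows the plate around (228,178), the peg at (306,133), the hinge at (252,211) and the block at about (182,217). The arm was still settling, so I'll retake it and enlarge.

Run:
```python
from h import *
np.set_printoptions(precision=3,suppress=True)
env.get_image('wrist')
im,p=snap('wrist','w2'); s=env.read_state();print(s['t'],s['position'],s['joints'],s['joint_vel'],-np.array(p['R']).T@p['t'])
cv2.imwrite('pics/w2z.png',cv2.resize(im[100:280,130:330,::-1],None,fx=3.3,fy=3.3,interpolation=cv2.INTER_CUBIC))
```

```text
1.55 [491.812  56.6   301.179] [-0.025  0.142  1.621 -0.     1.379 -2.552] [ 0.063 -0.021  0.029  0.026  0.017  0.04 ] [451.146  -6.283 460.058]
```

View pics/w2z.png

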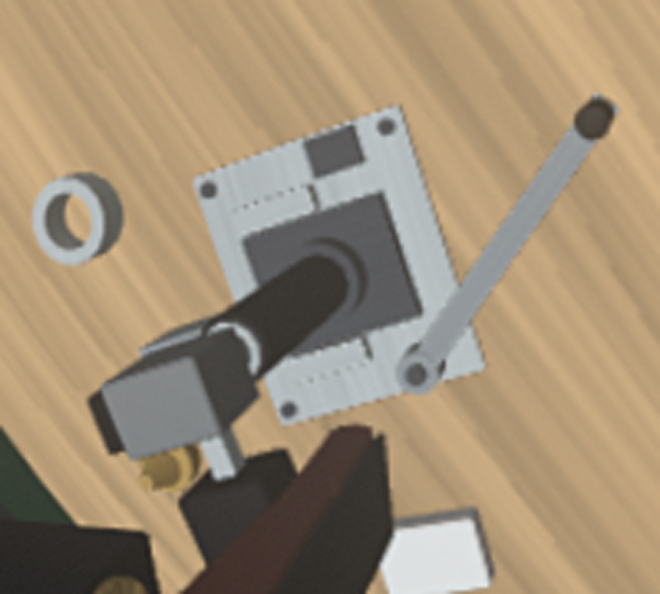

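Run:
```python
from h import *
np.set_printoptions(precision=1,suppress=True)
W=dict(np.load('pics/w2.npz'));S=dict(np.load('pics/scene0.npz'));D=dict(np.load('pics/side0.npz'))
w=lambda x,y:(130+x/3.3,100+y/3.3)
sc=lambda x,y:(310+x/4.7,185+y/4.7)
si=lambda x,y:(225+x/5,190+y/5)
C=np.array([onz(W,*w(*q),6,True) for q in [(400,104),(195,182),(283,426),(485,367)]])
print(C,C.mean(0)); 
for i in range(4):
  d=C[(i+1)%4]-C[i];print(np.linalg.norm(d),np.degrees(np.arctan2(d[1],d[0])))
B=np.array([onz(W,*w(*q),196,True) for q in [(103,399),(197,360),(216,435),(119,460)]])
print('block top',B,B.mean(0))
def T(n,a,b,c=None):
  r=[ray(W,*w(*a),True),ray(D,*si(*b))]
  if c: r.append(ray(S,*sc(*c)))
  X,e=tri(r);print(n,X,np.array(e))
T('peg top',(590,125),(527,271)); T('peg base',(600,106),(528,350))
T('hinge',(417,372),(278,368),(376,312))
T('block +y-x corner',(216,435),(313,66),(325,72))
T('block -x-y corner',(197,360),(283,45),(277,68))
T('corner++',(283,426),(160,357),(372,452));T('corner -x+y',(485,367),(303,422),(395,312))
T('corner -x-y',(400,104),(428,302))
print('peg z58',onz(W,*w(594,118),58,True))
# sample object, coupler etc
```

```text
[[550.9 -50.5   6. ]
 [654.5 -83.7   6. ]
 [696.4  36.5   6. ]
 [593.1  70.6   6. ]] [623.7  -6.8   6. ]
108.74527239288382 -17.762617174740893
127.32401235535536 70.77962299910438
108.77521574373782 161.7342195658579
128.2782938572636 -109.19802572742695
block top [[638.4 -21.3 196. ]
 [602.9 -11.9 196. ]
 [613.7   8.8 196. ]
 [648.1  -3.8 196. ]] [625.8  -7.1 196. ]
peg top [480.2   5.3  79.5] [1.2 1.2]
peg base [478.4   3.2  21.4] [0.7 0.7]
hinge [615.3  52.8  23. ] [1.2 0.9 1.9]
block +y-x corner [607.8   8.2 196.5] [ 4.8 10.4  8.1]
block -x-y corner [613.2 -12.1 195.8] [8.9 8.9 0.1]
corner++ [696.8  36.8   3.5] [0.8 3.1 2.8]
corner -x+y [595.1  71.3   1.7] [0.7 0.7 0.7]
corner -x-y [552.3 -50.7   3.6] [0.9 0.9]
peg z58 [480.2   4.8  58. ]
```

Run:
```python
from h import *
np.set_printoptions(precision=1,suppress=True)
W=dict(np.load('pics/w2.npz'));S=dict(np.load('pics/scene0.npz'))
print('jar',onz(W,85,31,85,True),onz(S,235,253,85),'cup',onz(S,167,229,80),'brush',onz(S,240,225,0),onz(S,222,197,0))
s=env.read_state();print(s['position'],s['t']);R=s['tool_rot'];d=np.array([479.5,5,72])-s['position'];print(R.T@d)
```

```text
jar [ 653.2 -342.7   85. ] [ 658.9 -334.8   85. ] cup [ 555.5 -520.1   80. ] brush [ 460.  -351.3    0. ] [ 322.5 -420.     0. ]
[491.8  56.6 301.2] 1.55
[229.2  49.1 -19.7]
```

```bash
python3 -m inch '[[40,20,-8,0],[80,49,-20,0],[110,49,-20,0],[110,49,-20,0]]'
python3 - <<'E'
from h import *
np.set_printoptions(precision=2,suppress=True)
s=env.read_state();R=s['tool_rot'];d=np.array([479.5,5,72])-s['position'];print(s['position'],R.T@d)
E
```

```text
t: 2.05
position: [476.5, 8.8, 189.7]
tool_rot: [[-0.006, -0.572, -0.82], [0.001, -0.82, 0.572], [-1.0, 0.002, 0.005]]
force: [-0.7, 0.3, -0.4]
grip_width: 87.6
[476.45   8.81 189.7 ] [117.68   1.11  -5.31]
```

```bash
python3 -m inch '[[40,0,-3,0],[85,1,-5,0],[117,1,-5,0],[117,1,-5,0]]'
python3 - <<'E'
from h import *
np.set_printoptions(precision=2,suppress=True)
im,p=snap('wrist','w3');s=env.read_state();print(s['position'],s['force'])
snap('side','s3')
W=p
for z in (24,58,80): print(proj(p,[479.5,5,z],True))
cv2.imwrite('pics/w3z.png',cv2.resize(im[90:330,130:470,::-1],None,fx=2.3,fy=2.3))
E
```

```text
t: 2.55
position: [481.8, 5.0, 74.0]
tool_rot: [[-0.003, -0.571, -0.821], [0.001, -0.821, 0.571], [-1.0, 0.001, 0.003]]
force: [0.8, 0.9, 0.4]
grip_width: 87.8
[482.94   4.69  75.25] [0.34 0.8  0.92]
(np.float64(325.56233073157796), np.float64(219.3588678884727))
(np.float64(326.2223534353635), np.float64(237.6148053978856))
(np.float64(326.77674447264775), np.float64(253.0518231947193))
```

View pics/w3z.png

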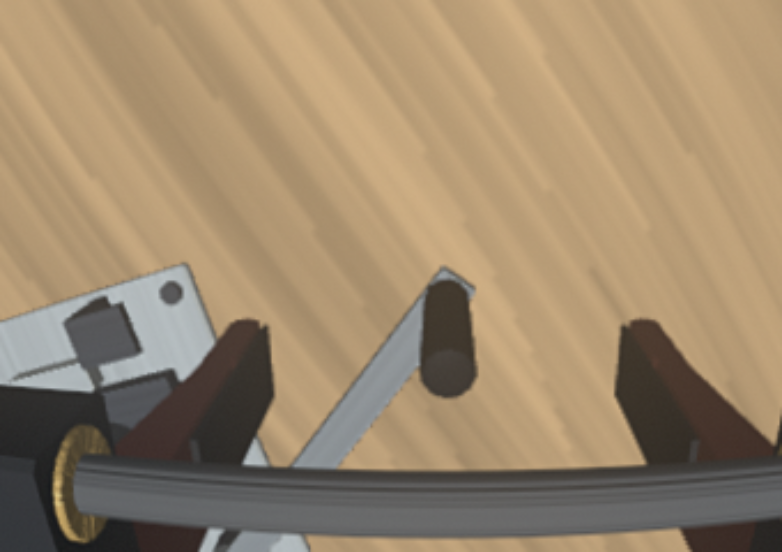

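The peg stands centred between the fingers (top at about (324,253), as predicted). Closing.

```bash
python3 -m inch '[[0,0,0,0],[0,0,0,0],[0,0,0,0],[0,0,0,0],[0,0,0,0],[0,0,0,0]]' 1
python3 - <<'E'
from h import *
np.set_printoptions(precision=2,suppress=True)
s=env.read_state();R=s['tool_rot'];p0=s['position'];print(p0,s['grip_width'],s['force'])
H=np.array([614.3,52.3]);v=p0[:2]-H;r=np.hypot(*v);a=np.arctan2(v[1],v[0])
print(r,a)
for da in np.append(np.arange(.1,.91,.1),np.array([.911,.93])):
    q=H+r*np.array([np.cos(a+da),np.sin(a+da)]);d=R.T@np.array([*(q-p0[:2]),0]);print(round(da,2),q,d)
E
```

```text
t: 3.4
position: [482.6, 3.8, 74.5]
tool_rot: [[-0.0, -0.572, -0.82], [-0.0, -0.82, 0.572], [-1.0, 0.0, 0.0]]
force: [0.6, 0.3, -0.1]
grip_width: 31.3
[482.64   3.77  74.5 ] 31.341205981135946 [ 0.59  0.28 -0.06]
140.32144337238637 -2.7884370261514233
0.1 [488.14  -9.13] [  0.     7.44 -11.89]
0.2 [494.9  -21.42] [ -0.    13.65 -24.47]
0.3 [502.86 -32.97] [ -0.    18.58 -37.6 ]
0.4 [511.93 -43.67] [ -0.    22.17 -51.16]
0.5 [522.02 -53.41] [ -0.    24.39 -65.01]
0.6 [533.04 -62.1 ] [ -0.    25.22 -79.01]
0.7 [544.86 -69.64] [ -0.01  24.65 -93.02]
0.8 [557.38 -75.96] [  -0.01   22.67 -106.91]
0.9 [570.47 -81.  ] [  -0.01   19.33 -120.53]
0.91 [571.94 -81.48] [  -0.01   18.88 -122.01]
0.93 [574.49 -82.26] [  -0.01   18.06 -124.54]
```

```bash
python3 -m inch '[[0,0,0,0],[0,0,0,0],[0,0,0,0]]'
python3 - <<'E'
from h import *
np.set_printoptions(precision=2,suppress=True)
s=env.read_state();R=s['tool_rot'];print(s['position'],s['grip_width'],s['force'])
p0=np.array([479.5,5])
H=np.array([614.3,52.3]);v=p0[:2]-H;r=np.hypot(*v);a=np.arctan2(v[1],v[0])
for da in np.append(np.arange(.1,.91,.1),np.array([.911,.93,.95])):
    q=H+r*np.array([np.cos(a+da),np.sin(a+da)]);d=R.T@np.array([*(q-p0[:2]),0]);print(round(da,2),q,d)
E
```

```text
t: 3.78
position: [481.9, 3.9, 74.4]
tool_rot: [[-0.002, -0.572, -0.821], [-0.0, -0.821, 0.572], [-1.0, 0.001, 0.001]]
force: [-2.6, -0.2, 0.4]
grip_width: 13.0
[481.87   3.87  74.36] 13.029193413519891 [-2.57 -0.19  0.4 ]
0.1 [484.9   -8.22] [ -0.01   7.76 -11.98]
0.2 [491.58 -20.84] [ -0.02  14.29 -24.68]
0.3 [499.5  -32.72] [ -0.03  19.52 -37.97]
0.4 [508.56 -43.76] [ -0.05  23.4  -51.72]
0.5 [518.68 -53.84] [ -0.06  25.88 -65.78]
0.6 [529.75 -62.85] [ -0.08  26.95 -80.02]
0.7 [541.67 -70.72] [ -0.1   26.59 -94.29]
0.8 [554.31 -77.35] [  -0.12   24.81 -108.46]
0.9 [567.56 -82.69] [  -0.14   21.62 -122.38]
0.91 [569.05 -83.2 ] [  -0.14   21.18 -123.89]
0.93 [571.63 -84.04] [  -0.15   20.39 -126.49]
0.95 [574.36 -84.86] [  -0.15   19.51 -129.2 ]
```

Gripped (13 mm). I'll swing it along the arc.

```bash
python3 -m inch '[[0,4,-6,0],[0,8,-12,0],[0,14,-24,0],[0,19,-38,0],[0,23,-52,0],[0,26,-66,0],[0,27,-80,0],[0,26.5,-94,0],[0,26,-101,0],[0,26,-101,0]]'
```

```text
t: 5.03
position: [551.6, -76.1, 74.5]
tool_rot: [[0.001, -0.572, -0.82], [-0.001, -0.82, 0.572], [-1.0, 0.0, -0.001]]
force: [-1.7, -3.4, -0.8]
grip_width: 12.8
```

```bash
python3 -m inch '[[0,-1,-6,0],[0,-2.5,-12,0],[0,-4,-18,0],[0,-5,-23,0],[0,-5,-23,0]]'
```

```text
t: 5.65
position: [570.6, -82.9, 74.4]
tool_rot: [[-0.004, -0.572, -0.82], [0.002, -0.82, 0.572], [-1.0, 0.0, 0.005]]
force: [-6.9, 2.8, 4.4]
grip_width: 12.8
```

```bash
python3 -m inch '[[0,-0.5,-1.5,0],[0,-0.8,-3,0],[0,-0.8,-3,0],[0,-0.8,-3,0]]'
```

```text
t: 6.15
position: [570.7, -83.0, 74.2]
tool_rot: [[-0.009, -0.572, -0.82], [0.004, -0.82, 0.572], [-1.0, 0.002, 0.009]]
force: [-12.7, 5.1, 10.7]
grip_width: 12.8
```

```bash
python3 -m inch '[[0,-0.5,-2,0],[0,-1,-4,0],[0,-1,-4,0],[0,-1,-4,0]]'
python3 - <<'E'
from h import *
np.set_printoptions(precision=2,suppress=True)
a,p=snap('wrist','w4');b,D=snap('side','s4');c,S=snap('scene','c4');
print(env.read_state()['position'],env.read_state()['force'])
cv2.imwrite('pics/w4z.png',cv2.resize(a[90:330,130:470,::-1],None,fx=2.3,fy=2.3))
z=np.hstack([cv2.resize(b[190:300,240:340,::-1],(390,429),interpolation=2),cv2.resize(c[190:290,330:420,::-1],(386,429),interpolation=2)])
cv2.imwrite('pics/sc4z.png',z)
E
```

```text
t: 6.65
position: [571.0, -83.1, 73.9]
tool_rot: [[-0.015, -0.572, -0.82], [0.006, -0.82, 0.572], [-1.0, 0.004, 0.016]]
force: [-20.2, 8.3, 17.5]
grip_width: 13.0
[570.95 -83.14  73.92] [-19.86   6.58  16.84]
```

View pics/w4z.png

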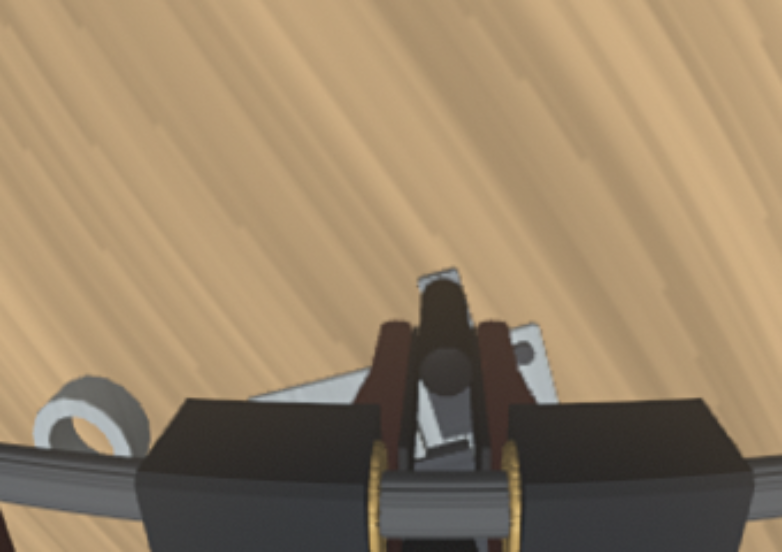

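View pics/sc4z.png

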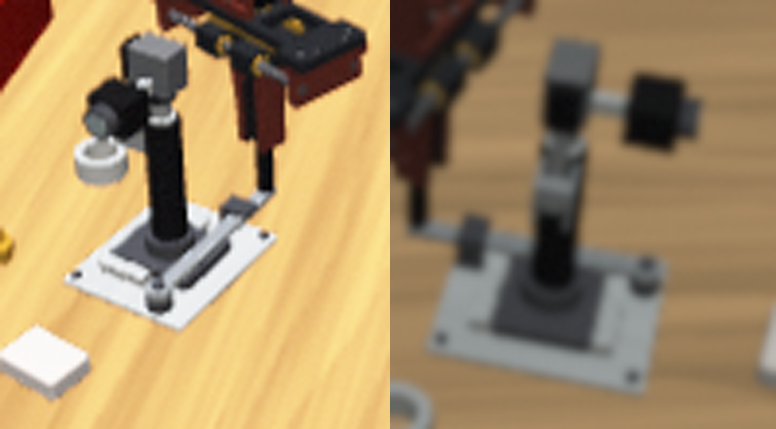

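The bar lies along the plate inside the catch in both views, and the peg hasn't moved under a 21 N push. I'll ease the push, open and rise.

```bash
python3 -m inch '[[0,1,4,0],[0,1,5,0]]'; python3 -m inch '[[0,0,0,0],[0,0,0,0],[0,0,0,0],[-10,0,0,0],[-50,0,0,0],[-100,0,0,0],[-150,0,0,0],[-190,0,0,0],[-190,0,0,0]]' 0
python3 - <<'E'
from h import *
np.set_printoptions(precision=3,suppress=True)
env.get_image('side')
a,p=snap('wrist','w5');b,D=snap('side','s5')
s=env.read_state();print(s['position'],s['force'],s['joints'],s['t'],s['grip_width'])
cv2.imwrite('pics/w5z.png',cv2.resize(a[:, :,::-1],None,fx=1.25,fy=1.25))
E
```

```text
t: 7.05
position: [570.6, -82.9, 74.3]
tool_rot: [[-0.007, -0.572, -0.82], [0.003, -0.82, 0.572], [-1.0, 0.002, 0.007]]
force: [-10.4, 2.0, 7.4]
grip_width: 12.6
t: 8.18
position: [577.3, -85.5, 269.2]
tool_rot: [[0.009, -0.572, -0.82], [-0.002, -0.82, 0.572], [-1.0, -0.003, -0.008]]
force: [-0.2, -0.4, 0.1]
grip_width: 87.9
[573.905 -84.595 263.838] [-0.143  0.398 -0.471] [-0.265  0.3    1.504 -0.     1.34  -2.798] 8.325 87.99591807680399
```

View pics/w5z.png

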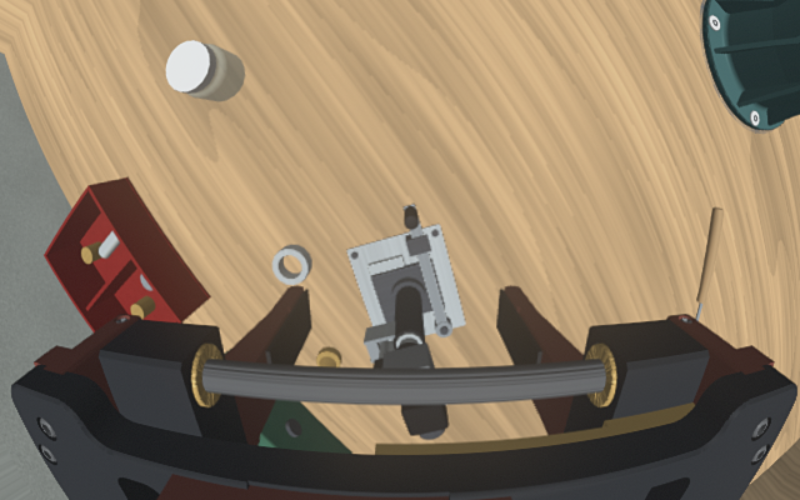

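View pics/s5.png

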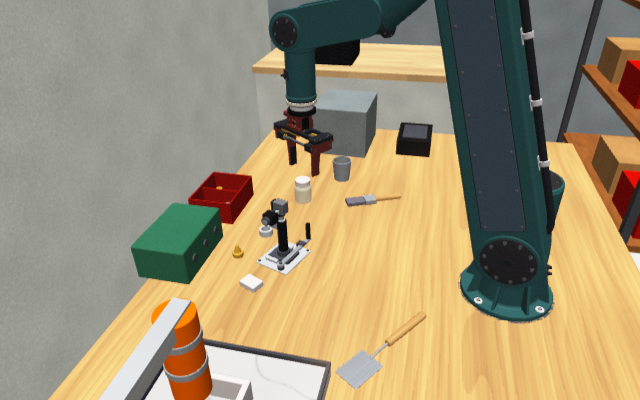

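```bash
python3 - <<'E'
from h import *
np.set_printoptions(precision=1,suppress=True)
W=dict(np.load('pics/w5.npz'));D=dict(np.load('pics/s5.npz'))
a=cv2.imread('pics/w5.png')[140:350,250:420];b=cv2.imread('pics/s5.png')[190:290,240:340]
cv2.imwrite('pics/z5.png',np.hstack([cv2.resize(a,(405,500),interpolation=2),cv2.resize(b,(390,500),interpolation=2)]))
E
python3 -m inch '[[-5,0,0,0.18],[-10,-15,0,0.36],[-15,-35,1,0.54],[-20,-55,2,0.72],[-20,-75,3,0.9],[-20,-92,3,1.08],[-20,-92,3,1.26],[-20,-92,3,1.44],[-20,-92,3,1.62],[-20,-92,3,1.8]]'
```

```text
t: 9.57
position: [623.6, -7.4, 282.2]
tool_rot: [[-0.004, -0.665, 0.747], [0.0, 0.747, 0.665], [-1.0, 0.003, -0.003]]
force: [0.2, 0.4, -0.3]
grip_width: 87.8
```

View pics/z5.png

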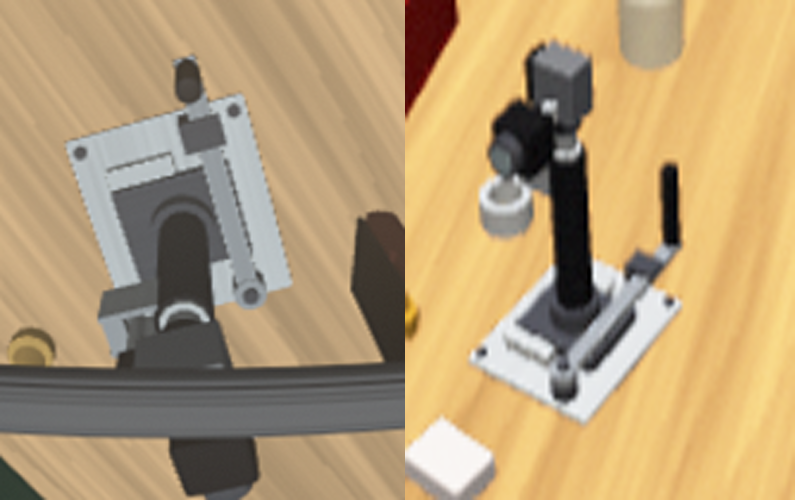

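The bar now runs parallel to the plate's edge, under the catch, with the peg outside it. I'll finish the turn.

```bash
python3 -m inch '[[0,0,0,0.18],[0,0,0,0.36],[0,0,0,0.54],[0,0,0,0.72],[0,0,0,0.9],[0,0,0,1.05],[0,0,0,1.05]]'
python3 - <<'E'
from h import *
np.set_printoptions(precision=3,suppress=True)
W=dict(np.load('pics/w5.npz'));D=dict(np.load('pics/s5.npz'))
X,e=tri([ray(W,328.9,165.5+7.5,True),ray(D,307.8,232)]);print('peg',X,e,onz(D,308,228,58))
hw=onz(W,250+250/2.38,140+291/2.38,24,True);pw=onz(W,250+189/2.38,140+98/2.38,24,True)
print(hw,pw,np.degrees(np.arctan2(*(pw-hw)[[1,0]])))
env.get_image('side')
a,p=snap('wrist','w6');b,D=snap('scene','c6')
s=env.read_state();print(s['position'],s['tool_rot'],s['joints'],s['t'])
print(proj(p,[624,-6.8,196],True))
cv2.imwrite('pics/w6z.png',cv2.resize(a[:, :,::-1],None,fx=1.25,fy=1.25))
E
```

```text
t: 10.45
position: [623.8, -7.5, 282.6]
tool_rot: [[-0.003, 0.31, 0.951], [0.0, 0.951, -0.31], [-1.0, -0.001, -0.003]]
force: [0.6, 0.3, -0.6]
grip_width: 87.9
peg [569.126 -83.432  46.978] [np.float64(0.12666758328418615), np.float64(0.12666758328384595)] [569.733 -88.95   58.   ]
[614.066  49.869  24.   ] [576.881 -70.207  24.   ] -107.20652723750378
[624.227  -7.529 283.563] [[-0.002  0.309  0.951]
 [ 0.     0.951 -0.309]
 [-1.    -0.    -0.002]] [-0.123  0.352  1.377 -0.     1.414  0.192] 10.6
(np.float64(322.7013855839411), np.float64(204.32831715267673))
```

View pics/w6z.png

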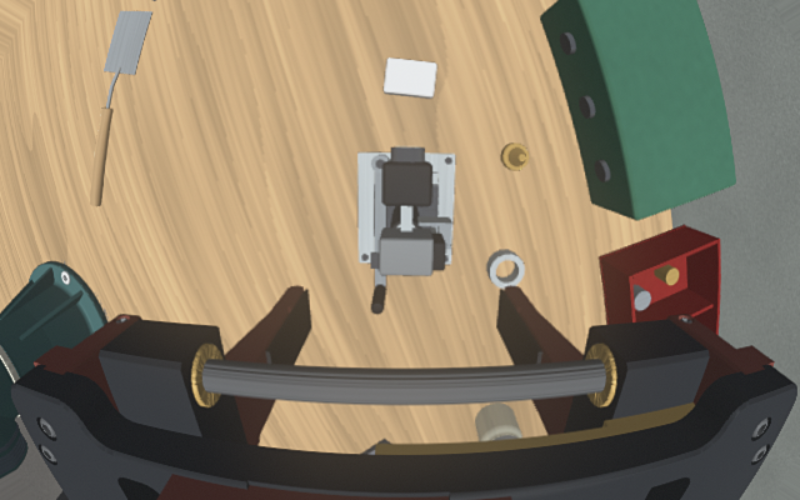

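The wrist view shows the block top centred at (325,204), within about 2 px of the predicted point, with the button on the right (+x) face. The peg measures (569,-83), which is the closed position. Descending onto the block.

```bash
python3 -m inch '[[30,0.5,1,0],[60,0.5,1,0],[85,0.5,1,0],[99,0.5,1,0],[99,0.5,1,0],[99,0.5,1,0]]'
python3 - <<'E'
from h import *
np.set_printoptions(precision=3,suppress=True)
a,p=snap('wrist','w7')
s=env.read_state();print(s['position'],s['force'])
cv2.imwrite('pics/w7z.png',cv2.resize(a[60:330,160:500,::-1],None,fx=2.2,fy=2.2))
E
```

```text
t: 11.35
position: [626.6, -7.5, 186.5]
tool_rot: [[0.002, 0.311, 0.95], [-0.0, 0.95, -0.311], [-1.0, 0.0, 0.002]]
force: [0.9, 0.5, 0.8]
grip_width: 88.1
[626.692  -7.523 186.767] [-0.996  0.218  0.106]
```

View pics/w7z.png

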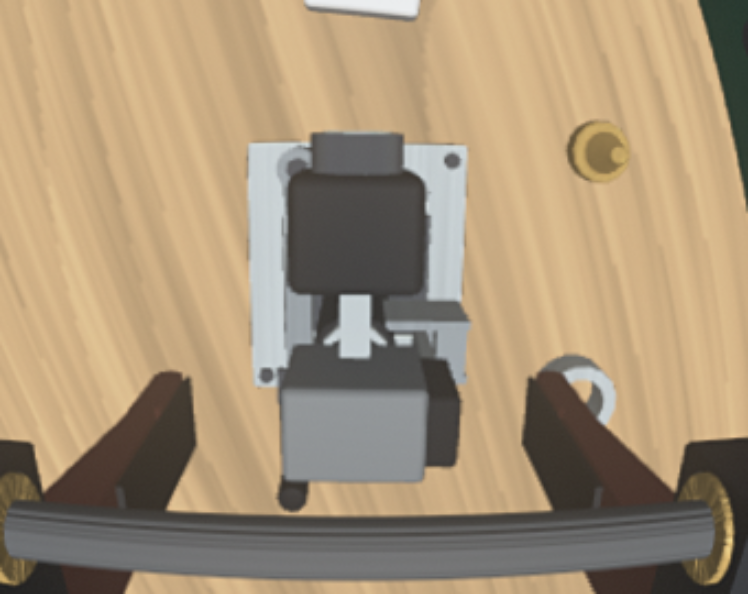

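The block (282–427 in the crop) sits between the fingers and is about 1 mm off centre towards -x, with the button on the right. I'll correct that and close.

```bash
python3 -m inch '[[2,0,-1,0],[2,0,-1,0],[2,0,-1,0],[2,0,-1,0],[2,0,-1,0],[2,0,-1,0],[2,0,-1,0],[2,0,-1,0]]' 1
```

```text
t: 12.4
position: [625.1, -7.2, 183.8]
tool_rot: [[0.001, 0.312, 0.95], [-0.0, 0.95, -0.312], [-1.0, 0.0, 0.001]]
force: [2.0, 0.2, 1.9]
grip_width: 36.1
```

Width is 36.1 mm, so the button is fully in. Starting the pull.

```bash
python3 -m inch '[[0,0,0,0],[-3,0,0,0],[-8,0,0,0],[-14,0,0,0],[-20,0,0,0],[-20,0,0,0]]'
python3 - <<'E'
from h import *
s=env.read_state();print(s['position'],s['force'],s['grip_width'])
b,D=snap('side','s8');cv2.imwrite('pics/s8z.png',cv2.resize(b[150:300,220:360,::-1],None,fx=4,fy=4,interpolation=2))
E
```

```text
t: 13.15
position: [624.9, -7.2, 204.3]
tool_rot: [[0.001, 0.312, 0.95], [-0.0, 0.95, -0.312], [-1.0, -0.0, 0.001]]
force: [4.0, -0.7, -4.9]
grip_width: 35.8
[624.9387167   -7.15692679 204.26287915] [ 4.03071907 -0.69624926 -4.92137921] 35.80040279548524
```

View pics/s8z.png

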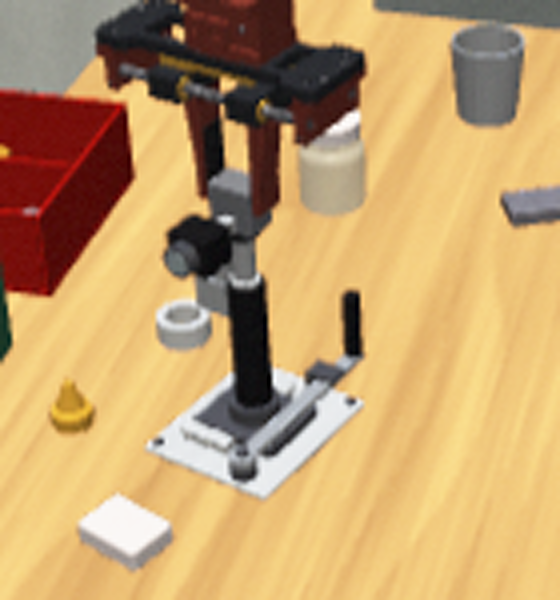

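The upper section is coming out (+20 mm) while the tube stays down. I'll continue.

```bash
python3 -m inch '[[-6,0,0,0],[-12,0,0,0],[-19,0,0,0],[-26,0,0,0],[-33,0,0,0],[-38,0,0,0],[-42,0,0,0],[-46,0,0,0],[-50,0,0,0],[-50,0,0,0]]'
```

```text
t: 14.45
position: [624.7, -7.1, 253.0]
tool_rot: [[-0.001, 0.312, 0.95], [-0.0, 0.95, -0.312], [-1.0, -0.0, -0.0]]
force: [5.9, -0.4, -9.9]
grip_width: 35.9
```

```bash
python3 -m inch '[[-6,0,0,0],[-12,0,0,0],[-19,0,0,0],[-25,0,0,0],[-30,0,0,0],[-34,0,0,0],[-38,0,0,0],[-38,0,0,0],[-38,0,0,0]]'
python3 - <<'E'
from h import *
s=env.read_state();print(s['position'],s['force'],s['grip_width'])
b,D=snap('side','s9');cv2.imwrite('pics/s9z.png',cv2.resize(b[150:300,220:360,::-1],None,fx=4,fy=4,interpolation=2))
E
```

```text
t: 15.58
position: [624.6, -7.1, 290.6]
tool_rot: [[-0.001, 0.312, 0.95], [-0.0, 0.95, -0.312], [-1.0, -0.0, -0.001]]
force: [5.9, -1.1, -10.9]
grip_width: 35.7
[624.63716884  -7.10547422 290.58904706] [  5.86242437  -1.1261149  -10.9366172 ] 35.71241202131252
```

View pics/s9z.png

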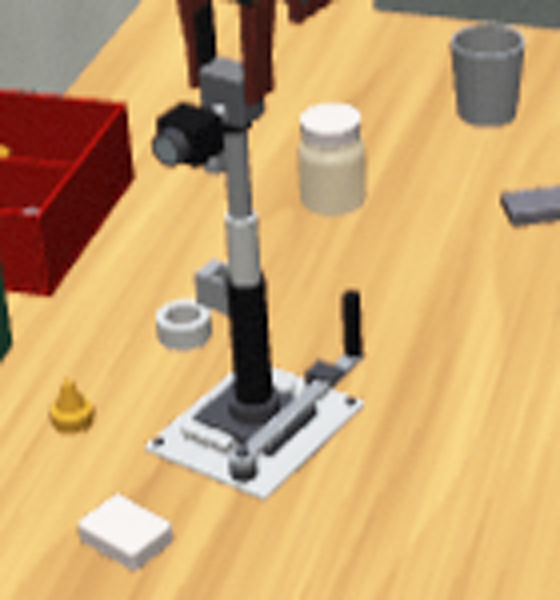

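Both sections are nearly out (+107 mm). I'll take the last bit in small steps until the force shows the stop.

```bash
python3 -m inch '[[-1.5,0,0,0],[-3,0,0,0],[-4,0,0,0],[-4,0,0,0],[-4,0,0,0]]'
```

```text
t: 16.25
position: [624.6, -7.1, 294.5]
tool_rot: [[-0.001, 0.312, 0.95], [-0.0, 0.95, -0.312], [-1.0, -0.0, -0.001]]
force: [5.6, -0.2, -11.2]
grip_width: 35.6
```

```bash
python3 -m inch '[[-1,0,0,0],[-2.5,0,0,0],[-2.5,0,0,0],[-2.5,0,0,0]]'
```

```text
t: 16.75
position: [624.3, -7.0, 295.9]
tool_rot: [[-0.003, 0.312, 0.95], [0.0, 0.95, -0.312], [-1.0, -0.001, -0.002]]
force: [7.5, -1.9, -15.7]
grip_width: 35.7
```

```bash
python3 -m inch '[[-1,0,0,0],[-2,0,0,0],[-2,0,0,0],[-2,0,0,0]]'
```

```text
t: 17.25
position: [623.9, -7.0, 296.2]
tool_rot: [[-0.005, 0.312, 0.95], [0.001, 0.95, -0.312], [-1.0, -0.001, -0.005]]
force: [10.7, -1.3, -23.5]
grip_width: 36.1
```

The pull rose by 8 N for only 0.3 mm of travel, so this is the hard stop. I'll check that it holds and look again.

```bash
python3 -m inch '[[0,0,0,0],[0,0,0,0],[0,0,0,0],[0,0,0,0]]'
python3 - <<'E'
from h import *
np.set_printoptions(precision=1,suppress=True)
b,D=snap('side','s10');c,S=snap('scene','c10');w,p=snap('wrist','w10')
s=env.read_state();print(s['position'],s['force'],s['grip_width'],s['t'])
cv2.imwrite('pics/f.png',np.hstack([cv2.resize(b[150:300,230:340,::-1],(396,540),interpolation=2),cv2.resize(c[150:300,320:430,::-1],(396,540),interpolation=2)]))
cv2.imwrite('pics/w10z.png',w[:,:,::-1])
E
```

```text
t: 17.75
position: [623.9, -7.0, 296.2]
tool_rot: [[-0.005, 0.312, 0.95], [0.001, 0.95, -0.312], [-1.0, -0.001, -0.004]]
force: [10.1, -1.2, -23.7]
grip_width: 35.9
[624.   -7.  296.2] [ 10.4  -0.1 -24.2] 36.0712855528564 17.9
```

View pics/f.png

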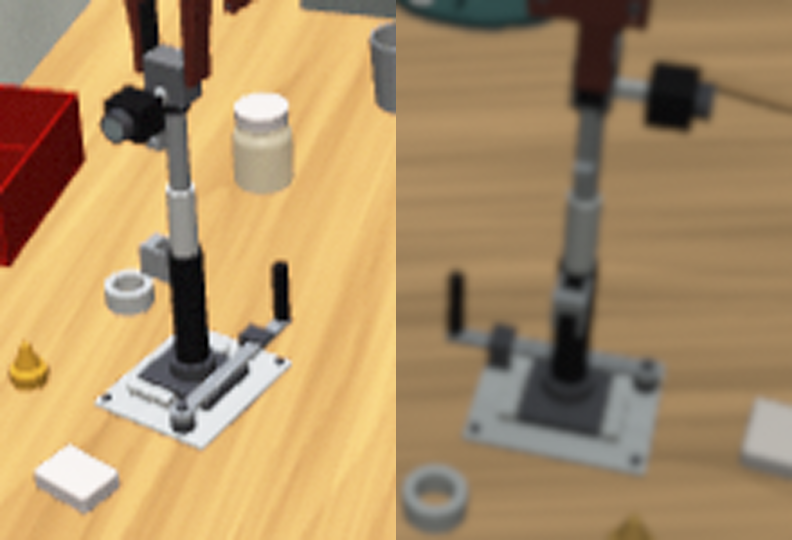

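View pics/w10z.png

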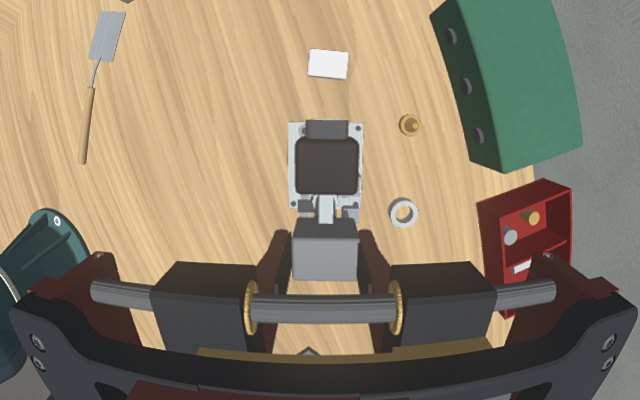

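Run:
```python
from h import *
env.close_job(); s=env.read_state();print(s['position'],s['force'],s['grip_width'],s['t'])
```

```text
the job is handed in; nothing more can be done
the job is handed in; nothing more can be done
```

I swung the hold-down bar shut first, then squeezed the release button and pulled the mast up past the first stop to the second. I handed in at about 18 s, still gripping the block and holding it up.

- **Bar:** I gripped the peg and swung it until it stood firm under a 20 N push. After I let go, it measured (569, -83) mm, which is where the closed position should be. In the later pictures the bar lies in its catch along the plate's edge.
- **Button:** The fingers closed to 36 mm on the block, so the button was fully in.
- **Mast:** The block rose 112.4 mm, which is the 110 mm of both sections plus up to 2 mm of foot play under the closed bar. At the end, 8 N more pull gave only 0.3 mm more travel. The hold was steady at about 24 N for the last half second.
- **Other things:** The last pictures show the nozzle, coupler, sample, jar and scraper where they were. I judged this by eye and did not re-measure their positions. The cup and brush were only partly in view at the end, but the arm kept well clear of them.

I did not measure the raised block's height separately from the cameras. That both sections are fully out rests on the rise, the force at the stop and the side picture.

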